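# Lock a stack of instrument cassettes in its carrier with the retaining pin

### The job

Take the long instrument cassette out of the drying rack and lay it flat and square on top of the stack in the carrier. Then, so that the carrier can be lifted by its hold-down bar, swing the bar down shut over the stack and lock it with the loose pin from the tray: push the pin from the robot's side through both ears and the end of the bar between them, until its flat handle is right up against the ear. Leave the short cassette standing in the rack, and do not disturb the tin, the jar, the bottle and the measuring cup.

Things in the scene. Friction and masses are not known exactly. Their poses are not given: they have to be found in the camera images.
- carrier: Fixed steel carrier; its 84 (x) x 212 (y) mm base plate is 8 mm high. Origin: centre of its underside; -x side faces the robot. Flat cassettes are stacked at x = y = 0, length along y: two at the start (top at z = 60 mm), three when full (86 mm). Two upright ears at each end, 6 mm thick, at x = 20 to 26 and -26 to -20, y = 72 to 98 (clevis) and -98 to -72 (hinge), up to z = 106 mm.
- pin_hole (a point): Centre of the hole's mouth on the outer face of the robot-side clevis ear, at (-26, 85, 94) mm in the carrier, axes as the carrier's. The 15 mm hole runs along +x through both ears and the bar's end; the far ear's outer face is 52 mm on.
- hold_down_bar (a joint): Angle of the hold-down bar (rad). 0: shut, level over the stack, its end between the clevis ears, all holes in line; 1.57: upright; 2.0: leaning away from the stack. Stiff: it stays where it is left.
- bar_hinge (a point): Point on the bar's hinge axis (along the carrier's x), at (0, -85, 94) mm in the carrier, axes as the carrier's. Shut, the bar runs from here along +y: strap 34 mm wide, 6 mm below to 1 mm above the axis (2 mm clear of a full stack), and at its end, 170 mm out, a block 22 x 24 mm with the cross hole. A carrying handle stands 38 mm up from its upper face, 38 to 120 mm out.
- stacked_cassette_1: Bottom cassette of the column, 62 x 130 x 26 mm, lying flat. Origin at its centre, x across, y along its length, z up.
- stacked_cassette_2: Second cassette of the column, same size, lying on the first. Origin at its centre, x across, y along its length, z up.
- long_cassette: The loose long cassette, closed metal box 130 mm long, 62 mm wide, 26 mm thick. Origin at its centre; x along its length, y through its thickness, z across its width. At the start it stands on a long edge in the rack (z up); either broad face may end up on top.
- short_cassette: The short cassette, same make but only 90 mm long, 62 mm wide, 26 mm thick; stands on edge in the other place of the rack and stays there. Axes as the long one's.
- drying_rack: Fixed rack, grey plate 150 x 150 x 6 mm. Origin: centre of its underside. Two places at y = +38 and -38 mm, each between two steel wire hoops 35 mm apart (4.4 mm wire), up to 34 mm high, 100 mm long along x. A standing cassette's top edge is at z = 68 mm.
- tray: Fixed stainless instrument tray, 197 mm along its y, 122 mm along its x, rim 20 mm high, floor 2 mm thick. Origin: centre of its underside.
- lock_pin: Loose steel lock pin lying in the tray. Origin on its axis at the shoulder where shank and handle meet; x points to the tip. Round shank 12 mm thick from x = 0 to 75 mm, its last 11 mm a bullet nose; flat handle from x = 0 to -50 mm, 26 mm wide (y), 12 mm thick (z).
- tweezers: Steel tweezers 115 mm long, 13 mm wide, 9 mm high, lying beside the pin in the tray, along its own y. Origin: centre of its underside.
- balm_tin: Round tin, 65 mm across, 29 mm high, bystander. Origin: centre of its underside.
- cream_jar: Jar, 53 mm across, 50 mm high, bystander. Origin: centre of its underside.
- serum_bottle: Small bottle, 31 mm across, 88 mm high, bystander. Origin: centre of its underside.
- measuring_cup: Clear beaker, 46 mm across, 57 mm high, bystander. Origin: centre of its underside.
Not all that is in view belongs to the job. What is shaped like the long_cassette but blue is not meant.

How it is judged:
By the outcome, as a careful person would: the job done as asked, in the order asked, and still so for the second after the job is handed in, with the robot touching nothing.
It also fails if it takes over 72 s, if anything falls off the work surface, if the arm or the gripper's body presses on something with over 40 N, if the wrist force passes 120 N, or if a joint passes its speed limit or range.

### The arm

A 6-joint arm with a two-finger parallel gripper is mounted at the origin on a cart in front of the work surface, level with it; the furniture and walls round the work are solid. World frame = base frame: x ahead of the robot, y to its left, z up, the work surface at z = 0. Lengths are in m, angles in rad, forces in N, time in s.
With the tool pointing down it reaches from about 0.425 to 0.95 m from the base axis. Payload 3.5 kg.
Tool frame: the origin (TCP) lies at the very end of the fingers, on their centre line; the grasp point (between the pads) lies 19 mm behind it (ctrl.grip_point_offset is the distance from the TCP to the grasp point, in m); z points along the fingers, y is the line along which they close (so a half turn about z gives the same grasp; the last joint's range is limited). The gripper opens to 85 mm and grips with 20 to 120 N. Pads are 22 mm wide; open, the fingers measure 114 mm over their backs; the gripper's body (76 mm by 85 mm) begins 54 mm behind the grasp point. The pads swing forward as they close: fully open they stand 13 mm farther back than shut.
Start: joints at [-1.301, 0.286, 1.577, -0, 1.279, -0.15], TCP at [0.275, -0.616, 0.231] pointing down, gripper open.
Joint ranges: [-2.77, 2.77], [-0.9, 2.22], [0.21, 2.48], [-1.53, 4.67], [0.24, 2.81], [-2.84, 2.84]. Speed limits (rad/s): [2.79, 2.79, 3.14, 3.14, 3.14, 3.14].

### API

Orientations are given as a unit quaternion [x, y, z, w].
In Python, from plant import telemetry, vision, ctrl gives the robot as it stands.
- The arm moves only by the tool arm_command, never from a script. Its argument "series" is one flat list of numbers, 7 for each row, row after row: the shift along the tool's x, y, z in cm, then the turn, a rotation vector about the tool's x, y, z in degrees, then the closure, from 0 (fully open) to 1 (shut). A call has 1 to 10 rows; each row is the pose to reach, as a shift and turn from the pose commanded when the call began, along the tool's axes at that moment; what a row does not reach only later rows make up. A row lasts 1/12 s, in which the tool goes at most 41.7 mm and 7.16 degrees, less where a joint would pass 70% of its speed; a pose out of reach is approached as far as the arm can. A call with a gripper value outside its range is refused whole. The fingers move at their own pace and stop on an object; "force" is the grip in N (left out, the last holds). Time passes only in rows, so rows that repeat a pose let the fingers close. It gives the time, the measured TCP pose, the force, the opening and the grip force at its end, in the units of the state.
- telemetry.get_state(): the state, without advancing time (a new reading comes with each control period).
- vision.read_camera(name): name is "scene" or "top" or "wrist"; returns a dict with "color" (420x560x3 uint8, blue, green, red), "K" (3x3 intrinsics, pixels), "rvec" (rotation vector, rad) and "tvec" (3), from world to camera coordinates, as OpenCV has them; the wrist camera has in their place "T_tool_cam" (4x4, takes a point from camera to tool coordinates, whose origin is the TCP and whose axes are the flange's). Camera axes: x right, y down, z forward; pixel columns grow to the right and rows downward; lengths in m; the calibration is good to about 2 mm. A picture is of the moment at which its call begins: read the wrist's pose just before it. There is no depth.
- ctrl.sign_off(): hands the job in; it is judged then, once.
The state is a dict: "time": time; "qpos": joint angles; "dq": joint speeds; "joint_efforts": joint torques, N m; "eef_pos": TCP position; "tcp_rot": TCP orientation; "contact_force": force on the tool from outside, world axes, zero at the start; "wrist_torque": the same for the moment, N m; "opening": opening from 0.0 (shut) to 1.0 (fully open); "finger_force": force on a finger pad.
Only numpy, scipy, OpenCV 4.12 (cv2) and the standard library are available. Lean on these libraries where they do the work, as an engineer would, in place of code of your own. Each camera call takes 0.05 s, during which the arm holds its last target. There are 200 camera calls.

## Working session

There is one attempt and no reset: what is moved stays moved. The work goes in short steps, Python scripts to look and compute and a tool call to move; the robot and the scene stay as the last step left them, time stands still between calls to the robot, and variables do not carry over. Pictures are saved under pics/ and viewed, at most 10 in all, crops included, and the job is handed in when it is done.

Besides the shell and the picture viewer there is one more tool, called by a JSON object that holds its "api" and its "payload", one argument or row to a line. arm_command: Moves the arm, as the interface text tells. Its arguments: {"type":"object","properties":{"series":{"type":"array","items":{"type":"number"}},"force":{"type":"number"}},"required":["series"]}

```bash
ls; mkdir -p pics
python3 - <<'E'
from plant import telemetry, vision, ctrl
import cv2
s=telemetry.get_state(); print(s['time'],s['eef_pos'],s['tcp_rot'],s['contact_force'],ctrl.grip_point_offset)
for n in ("scene","top"):
    c=vision.read_camera(n); cv2.imwrite(f'pics/{n}0.png',cv2.resize(c['color'],(800,600),interpolation=cv2.INTER_CUBIC)); print(n,c['K'].tolist(),c['rvec'],c['tvec'])
E
```

```text
pics
0.0 [ 0.27496053 -0.6157174   0.22990903] [ 9.78045819e-01  2.08386472e-01 -8.19725425e-05 -1.20318102e-03] [-0.02724264  0.1222971  -0.27859111] 0.0187
scene [[385.05083480481824, 0.0, 281.2141577734513], [0.0, 385.05083480481824, 213.39871628279204], [0.0, 0.0, 1.0]] [ 0.89360841 -2.33922002  1.29652959] [0.4151436  0.27409129 0.81290716]
top [[485.7117216557587, 0.0, 279.85487707996475], [0.0, 485.7117216557587, 213.38131518169843], [0.0, 0.0, 1.0]] [ 2.14750183 -2.17279762  0.10434841] [0.01051013 0.58094691 1.2982862 ]
```

View pics/scene0.png

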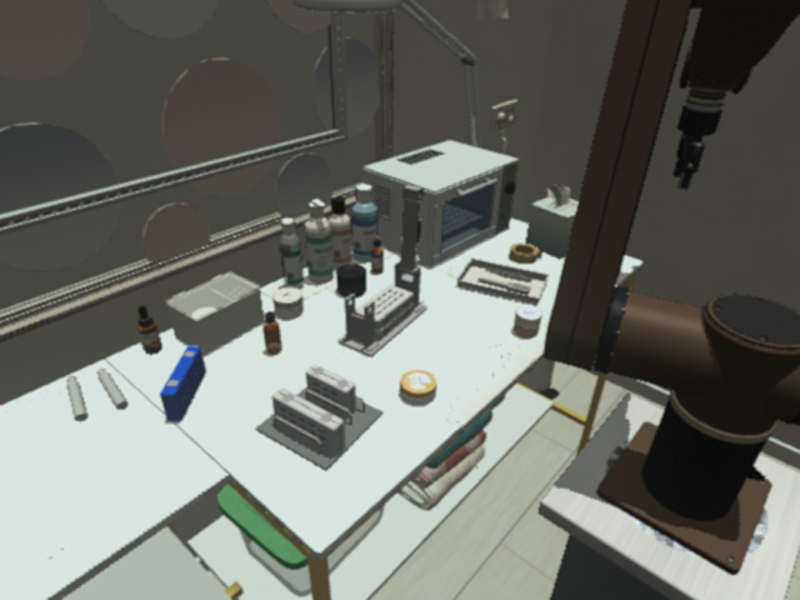

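View pics/top0.png

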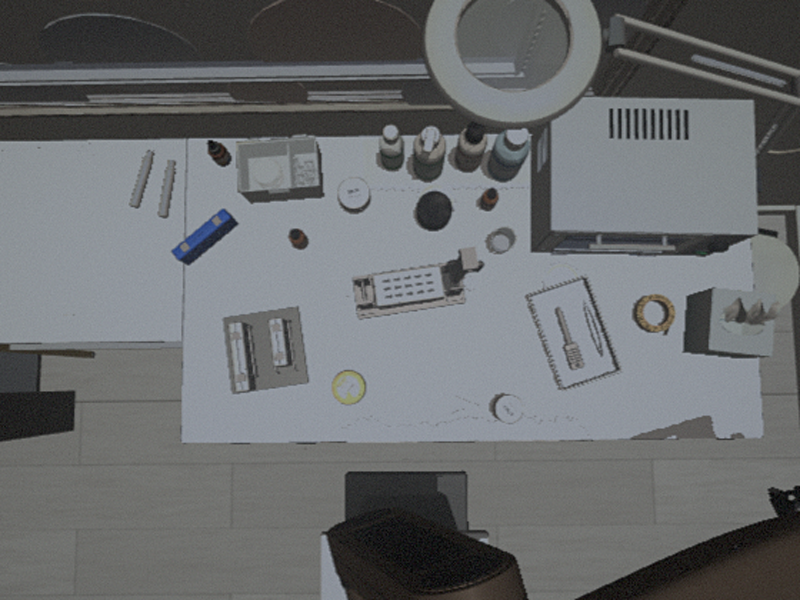

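The top view shows the rack at about (265,350) px with the long cassette on the left and the short one on the right. The carrier is at (410,290) with its bar raised on the right end. The pin is in the tray at (568,335), handle nearest the robot. Next I'll take enlarged crops.

Run:
```python
from plant import vision
import cv2,numpy as np
c=vision.read_camera('top')['color']
np.save('top.npy',c)
def crop(x,y,w,h,k): 
    im=cv2.resize(c[y:y+h,x:x+w],None,fx=k,fy=k,interpolation=cv2.INTER_CUBIC)
    return cv2.convertScaleAbs(im,alpha=1.5)
a=np.hstack([crop(150,208,72,72,5.5),crop(362,188,73,90,5.5)[:396]])
b=crop(240,165,104,64,6.2)[:,:640]
canvas=np.zeros((600+196,800,3),np.uint8)
A=np.zeros((600,800,3),np.uint8)
# rack k=4 at (0,0) ; tray k=4 at (400,0); carrier k=4 at (0,300)
r=crop(150,208,72,72,4); t=crop(362,188,80,90,4); k=crop(240,165,110,70,4)
A[0:288,0:288]=r; A[0:360,400:720]=t; A[300:580,0:440]=np.where(1,k,0)
cv2.imwrite('pics/crops.png',A)
```

```text
(no output)
```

View pics/crops.png

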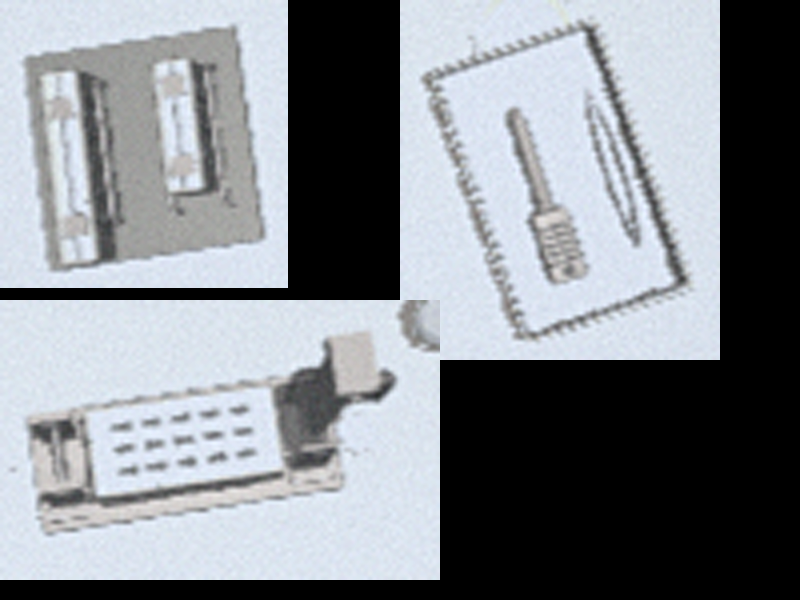

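The crops show: long cassette top-face corners at about (41,72), (80,70), (98,262), (60,266). Rack corners are (25,60), (237,27), (265,240), (52,270). Stack-top corners are (83,410), (275,388), (287,472), (97,497). The pin tip is at (513,108) and its handle end at (570,280).

```bash
cat > h.py <<'E'
import numpy as np, cv2
from scipy.optimize import least_squares
from scipy.spatial.transform import Rotation as R
def cam(name):
    from plant import vision, telemetry
    s=telemetry.get_state(); c=vision.read_camera(name)
    if name=='wrist':
        T=np.eye(4); T[:3,:3]=R.from_quat(s['tcp_rot']).as_matrix(); T[:3,3]=s['eef_pos']
        W=np.linalg.inv(T@c['T_tool_cam']); c['Rm']=W[:3,:3]; c['t']=W[:3,3]
    else: c['Rm']=cv2.Rodrigues(c['rvec'])[0]; c['t']=np.array(c['tvec'])
    return c
def proj(c,P): 
    q=(np.atleast_2d(P)@c['Rm'].T+c['t']); q=q/q[:,2:]; return (q@c['K'].T)[:,:2]
def back(c,uv,z):
    d=np.linalg.inv(c['K'])@np.array([uv[0],uv[1],1.]); d=c['Rm'].T@d; o=-c['Rm'].T@c['t']
    return o+d*(z-o[2])/d[2]
def fit(obs,x0):
    """obs: list of (c,local pts Nx3,px Nx2); pose x,y,yaw"""
    def f(p):
        Rz=R.from_euler('z',p[2]).as_matrix()
        return np.concatenate([(proj(c,L@Rz.T+[p[0],p[1],0])-uv).ravel() for c,L,uv in obs])
    r=least_squares(f,x0,loss='soft_l1'); return r.x,np.abs(r.fun).max()
E
python3 - <<'E'
from h import *
c=cam('top')
def px(l,ox,oy,u0,v0): return (np.array(l,float)-[u0,v0]+.5)/4-.5+[ox,oy]
def show(n,l,z,o):
    P=np.array([back(c,p,z) for p in px(l,*o)]); print(n,P[:,:2].round(4).tolist(), 'mean',P.mean(0).round(4)); return P
r=(150,208,0,0);t=(362,188,400,0);k=(240,165,0,300)
for n,l,z,o in [('long',[(41,72),(80,70),(98,262),(60,266)],.068,r),('short',[(155,62),(193,58),(208,188),(172,194)],.068,r),('rack',[(25,60),(237,27),(265,240),(52,270)],.006,r),
 ('stack',[(83,410),(275,388),(287,472),(97,497)],.06,k),('base',[(43,533),(343,488)],.008,k),('pin',[(513,108),(570,280)],.008,t),('pinhandle',[(530,212),(568,206),(588,270),(551,284)],.014,t),('tray',[(425,78),(588,24),(688,286),(522,338)],.02,t),
 ('bartop',[(326,335),(372,330)],.2,k)]:
    P=show(n,l,z,o)
    if len(P)==4: print('   yaw edges', [round(float(np.degrees(np.arctan2(*(P[b]-P[a])[[1,0]]))),1) for a,b in((0,1),(3,2),(0,3),(1,2))])
    else: print('   yaw', np.degrees(np.arctan2(*(P[1]-P[0])[[1,0]])).round(1))
E
```

```text
long [[0.5482, 0.3232], [0.5492, 0.2972], [0.4222, 0.2836], [0.4199, 0.3086]] mean [0.4849 0.3031 0.068 ]
   yaw edges [-87.8, -84.7, -173.5, -173.9]
short [[0.554, 0.2472], [0.5563, 0.2218], [0.47, 0.2113], [0.4663, 0.2351]] mean [0.5116 0.2289 0.068 ]
   yaw edges [-84.7, -81.2, -172.2, -173.0]
rack [[0.5621, 0.3507], [0.5835, 0.2024], [0.4353, 0.1824], [0.4164, 0.3295]] mean [0.4993 0.2662 0.006 ]
   yaw edges [-81.8, -82.7, -171.8, -172.3]
stack [[0.6362, 0.0552], [0.6495, -0.0742], [0.5924, -0.0813], [0.5771, 0.0462]] mean [ 0.6138 -0.0135  0.06  ]
   yaw edges [-84.1, -83.2, -171.3, -173.0]
base [[0.558, 0.0863], [0.5869, -0.1228]] mean [ 0.5725 -0.0183  0.008 ]
   yaw -82.1
pin [[0.5763, -0.3016], [0.4569, -0.3365]] mean [ 0.5166 -0.3191  0.008 ]
   yaw -163.7
pinhandle [[0.5037, -0.3094], [0.5075, -0.3356], [0.4635, -0.3476], [0.4543, -0.322]] mean [ 0.4823 -0.3287  0.014 ]
   yaw edges [-81.7, -70.1, -165.8, -164.8]
tray [[0.5966, -0.2392], [0.6328, -0.3528], [0.4518, -0.4135], [0.4179, -0.2996]] mean [ 0.5248 -0.3263  0.02  ]
   yaw edges [-72.3, -73.4, -161.3, -161.5]
bartop [[0.6584, -0.0986], [0.6611, -0.1263]] mean [ 0.6597 -0.1125  0.2   ]
   yaw -84.5
```

```bash
cat >> h.py <<'E'
def go(p,yaw,tilt=0):
    """target TCP pos, yaw(deg) of tool x, tilt(deg) pointing fingers toward tool x dir -> shift cm, rotvec deg in current tool axes"""
    from plant import telemetry
    s=telemetry.get_state(); R0=R.from_quat(s['tcp_rot'])
    y=np.radians(yaw); R1=R.from_matrix(np.array([[np.cos(y),np.sin(y),0],[np.sin(y),-np.cos(y),0],[0,0,-1]]).T)
    R1=R1*R.from_euler('y',tilt,degrees=True)
    d=R0.inv().apply(np.array(p)-s['eef_pos'])*100; w=(R0.inv()*R1).as_rotvec(degrees=True)
    print('t',round(s['time'],2),'now',s['eef_pos'].round(4),'yaw',np.degrees(np.arctan2(*R0.as_matrix()[[1,0],0])).round(2),'-> shift',d.round(2),'turn',w.round(2),'n',max(np.linalg.norm(d)/4.17,np.linalg.norm(w)/7.16).round(1))
E
python3 - <<'E'
from h import *
c=cam('wrist'); print(c['T_tool_cam'].round(4).tolist(),c['K'][0,0])
go([.46,-.30,.33],17); go([.46,-.20,.33],7.5);go([.485,.29,.33],7.5)
t=cam('top')
for n,p,z in [('tin',(348,387),.029),('jar',(507,408),.05),('cup',(500,240),.057),('serum',(298,238),.088),('oven',(532,250),.0)]:
    print(n,back(t,np.array(p)*.7,z).round(3))
E
```

```text
[[-0.0006, -0.9626, -0.271, 0.0686], [1.0, -0.0004, -0.0008, 0.0], [0.0006, -0.271, 0.9626, -0.1422], [0.0, 0.0, 0.0, 1.0]] 371.76751547104465
t 0.25 now [ 0.2751 -0.6161  0.2306] yaw 24.05 -> shift [ 29.77 -21.34  -9.91] turn [-0.06 -0.01  7.05] n 9.1
t 0.25 now [ 0.2751 -0.6161  0.2306] yaw 24.05 -> shift [ 33.85 -30.47  -9.9 ] turn [-0.07 -0.   16.55] n 11.2
t 0.25 now [ 0.2751 -0.6161  0.2306] yaw 24.05 -> shift [ 56.1  -74.2   -9.84] turn [-0.07 -0.   16.55] n 22.4
tin [0.426 0.104 0.029]
jar [ 0.384 -0.193  0.05 ]
cup [ 0.7   -0.188  0.057]
serum [0.702 0.191 0.088]
oven [ 0.69  -0.258  0.   ]
```

Run:
```python
from h import *
go([.53,-.31,.26],17)
```

```text
t 0.3 now [ 0.2751 -0.6162  0.2309] yaw 24.05 -> shift [ 35.76 -17.57  -2.89] turn [-0.04 -0.01  7.05] n 9.6
```

{"api": "arm_command", "payload": {
  "series": [35.8, -17.6, -2.9, 0, 0, 7, 0, 35.8, -17.6, -2.9, 0, 0, 7, 0, 35.8, -17.6, -2.9, 0, 0, 7, 0, 35.8, -17.6, -2.9, 0, 0, 7, 0, 35.8, -17.6, -2.9, 0, 0, 7, 0, 35.8, -17.6, -2.9, 0, 0, 7, 0, 35.8, -17.6, -2.9, 0, 0, 7, 0, 35.8, -17.6, -2.9, 0, 0, 7, 0, 35.8, -17.6, -2.9, 0, 0, 7, 0, 35.8, -17.6, -2.9, 0, 0, 7, 0]
}}

```text
time: 1.13
eef_pos: [0.5324, -0.3064, 0.261]
tcp_rot: [0.989, 0.15, 0.001, -0.0]
contact_force: [0.4, -0.4, -0.6]
opening: 1.0
finger_force: 0.0
```

Run:
```python
from h import *
import pickle
c=cam('wrist'); pickle.dump(c,open('w1.pkl','wb'))
go([.47,-.10,.34],7.5);go([.50,.295,.26],7.5)
```

```text
t 1.18 now [ 0.5343 -0.3041  0.2613] yaw 17.35 -> shift [-2.00e-02 -2.14e+01 -7.85e+00] turn [-0.08 -0.21  9.85] n 5.5
t 1.18 now [ 0.5343 -0.3041  0.2613] yaw 17.35 -> shift [ 14.59 -58.2    0.24] turn [-0.08 -0.21  9.85] n 14.4
```

{"api": "arm_command", "payload": {
  "series": [0, -21.4, -7.8, 0, 0, 9.8, 0, 0, -21.4, -7.8, 0, 0, 9.8, 0, 0, -21.4, -7.8, 0, 0, 9.8, 0, 0, -21.4, -7.8, 0, 0, 9.8, 0, 0, -21.4, -7.8, 0, 0, 9.8, 0, 14.6, -58.2, 0.2, 0, 0, 9.8, 0, 14.6, -58.2, 0.2, 0, 0, 9.8, 0, 14.6, -58.2, 0.2, 0, 0, 9.8, 0, 14.6, -58.2, 0.2, 0, 0, 9.8, 0, 14.6, -58.2, 0.2, 0, 0, 9.8, 0]
}}

```text
time: 2.02
eef_pos: [0.4856, 0.0838, 0.2953]
tcp_rot: [0.998, 0.063, 0.001, 0.0]
contact_force: [-0.3, 0.1, -0.2]
opening: 1.001
finger_force: 0.0
```

Run:
```python
from h import *
go([.50,.295,.26],7.5)
```

```text
t 2.02 now [0.4856 0.0838 0.2953] yaw 7.23 -> shift [  4.08 -20.77   3.53] turn [ 0.02 -0.07 -0.27] n 5.1
```

{"api": "arm_command", "payload": {
  "series": [4.1, -20.5, 3.5, 0, 0, 0, 0.3, 4.1, -20.5, 3.5, 0, 0, 0, 0.3, 4.1, -20.5, 3.5, 0, 0, 0, 0.3, 4.1, -20.5, 3.5, 0, 0, 0, 0.3, 4.1, -20.5, 3.5, 0, 0, 0, 0.3, 4.1, -20.5, 3.5, 0, 0, 0, 0.3, 4.1, -20.5, 3.5, 0, 0, 0, 0.3, 4.1, -20.5, 3.5, 0, 0, 0, 0.3]
}}

```text
time: 2.68
eef_pos: [0.5007, 0.2903, 0.26]
tcp_rot: [0.998, 0.064, -0.0, 0.0]
contact_force: [-0.5, 0.2, 0.1]
opening: 0.699
finger_force: 0.0
```

Run:
```python
from h import *
import pickle
c=cam('wrist'); pickle.dump(c,open('w2.pkl','wb'))
go([.50,.295,.26],7.5)
w=pickle.load(open('w1.pkl','rb'))
f=lambda i: cv2.convertScaleAbs(i,alpha=1.4)
A=np.hstack([cv2.resize(f(w['color'][60:420,80:480]),None,fx=1,fy=1),f(c['color'][60:420,80:480])])
cv2.imwrite('pics/w12.png',A)
```

```text
t 2.73 now [0.501  0.2897 0.2604] yaw 7.21 -> shift [-0.03 -0.54  0.04] turn [ 0.03 -0.01 -0.29] n 0.1
```

View pics/w12.png

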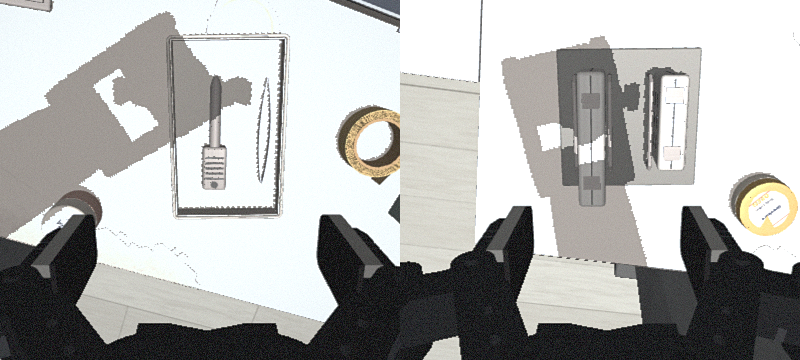

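The left panel shows the pin with its tip at (216,76), its shoulder at about y=146 and its handle from x 202 to 227 ending at y=190. The right panel shows the long cassette's top face from (577,73)/(605,73) to (579,206)/(605,206).

Run:
```python
from h import *
import pickle
w=pickle.load(open('w1.pkl','rb'));c=pickle.load(open('w2.pkl','rb'))
def show(n,c,l,z,o):
    P=np.array([back(c,np.array(p)+o,z) for p in l]); print(n,P[:,:2].round(4).tolist(),'mean',P.mean(0).round(4)); return P
ang=lambda a,b: np.degrees(np.arctan2(*(b-a)[[1,0]])).round(2)
P=show('long',c,[(577,73),(605,73),(605,206),(579,206)],.068,(-320,60)); print(ang(P[3],P[0]),ang(P[2],P[1]))
P=show('short',c,[(660,73),(688,75),(687,169),(660,170)],.068,(-320,60)); print(ang(P[3],P[0]),ang(P[2],P[1]))
P=show('rack',c,[(557,50),(701,47),(695,184),(560,186)],.006,(-320,60)); print(ang(P[3],P[0]),ang(P[2],P[1]))
P=show('pin',w,[(214,190),(215,146),(216,76)],.010,(80,60)); print(ang(P[0],P[2]))
P=show('pinh',w,[(202,150),(226,150),(225,189),(202,190)],.014,(80,60))
go([.485,.303,.041],7.5);go([.485,.303,.09],7.5)
```

```text
long [[0.5467, 0.3225], [0.5498, 0.2981], [0.4245, 0.2823], [0.4213, 0.3073]] mean [0.4856 0.3025 0.068 ]
6.9 7.19
short [[0.5559, 0.2501], [0.5573, 0.2254], [0.4717, 0.2102], [0.4675, 0.2353]] mean [0.5131 0.2302 0.068 ]
9.49 10.04
rack [[0.5629, 0.3496], [0.5845, 0.2037], [0.4373, 0.1814], [0.4156, 0.3328]] mean [0.5001 0.2669 0.006 ]
6.5 8.6
pin [[0.4563, -0.3383], [0.5054, -0.324], [0.5771, -0.3025]] mean [ 0.5129 -0.3216  0.01  ]
16.53
pinh [[0.4979, -0.3115], [0.5056, -0.3363], [0.4625, -0.3492], [0.4538, -0.325]] mean [ 0.4799 -0.3305  0.014 ]
t 2.73 now [0.501  0.2897 0.2604] yaw 7.21 -> shift [-1.42 -1.53 21.94] turn [ 0.03 -0.01 -0.29] n 5.3
t 2.73 now [0.501  0.2897 0.2604] yaw 7.21 -> shift [-1.42 -1.53 17.04] turn [ 0.03 -0.01 -0.29] n 4.1
```

{"api": "arm_command", "payload": {
  "series": [-1.4, -1.5, 12, 0, 0, 0, 0.3, -1.4, -1.5, 12, 0, 0, 0, 0.3, -1.4, -1.5, 12, 0, 0, 0, 0.3, -1.4, -1.5, 15, 0, 0, 0, 0.3, -1.4, -1.5, 18, 0, 0, 0, 0.3, -1.4, -1.5, 20, 0, 0, 0, 0.3, -1.4, -1.5, 21.8, 0, 0, 0, 0.3, -1.4, -1.5, 21.8, 0, 0, 0, 0.3, -1.4, -1.5, 21.8, 0, 0, 0, 0.3, -1.4, -1.5, 21.8, 0, 0, 0, 0.3],
  "force": 60
}}

```text
time: 3.57
eef_pos: [0.4865, 0.3032, 0.0441]
tcp_rot: [0.998, 0.062, 0.001, -0.0]
contact_force: [-0.1, 0.8, 1.1]
opening: 0.7
finger_force: 0.0
```

{"api": "arm_command", "payload": {
  "series": [0, 0, 0, 0, 0, 0, 1, 0, 0, 0, 0, 0, 0, 1, 0, 0, 0, 0, 0, 0, 1, 0, 0, 0, 0, 0, 0, 1, 0, 0, 0, 0, 0, 0, 1, 0, 0, 0, 0, 0, 0, 1, 0, 0, 0, 0, 0, 0, 1, 0, 0, 0, 0, 0, 0, 1],
  "force": 60
}}

```text
time: 4.23
eef_pos: [0.4861, 0.304, 0.044]
tcp_rot: [0.998, 0.063, 0.001, -0.0]
contact_force: [-1.0, -2.9, 6.5]
opening: 0.293
finger_force: 60.0
```

{"api": "arm_command", "payload": {
  "series": [0, 0, -2, 0, 0, 0, 1, 0, 0, -5, 0, 0, 0, 1, 0, 0, -9, 0, 0, 0, 1, 0, 0, -13, 0, 0, 0, 1, 0, 0, -13, 0, 0, 0, 1]
}}

```text
time: 4.65
eef_pos: [0.4893, 0.3059, 0.1814]
tcp_rot: [0.998, 0.063, 0.007, -0.003]
contact_force: [2.7, 1.0, -1.7]
opening: 0.291
finger_force: 59.8
```

Run:
```python
from h import *
from plant import telemetry
s=telemetry.get_state(); print(s['qpos'].round(3),s['opening'],s['contact_force'].round(1))
go([.50,-.02,.17],97.3); go([.50,-.02,.17],-82.7)
```

```text
[0.383 0.11  1.876 0.    1.14  1.826] 0.29128523499242515 [ 2.7  1.  -1.7]
t 4.65 now [0.4893 0.3059 0.1814] yaw 7.28 -> shift [-3.09 32.47  0.96] turn [  0.49  -0.88 -90.02] n 12.6
t 4.65 now [0.4893 0.3059 0.1814] yaw 7.28 -> shift [-3.09 32.47  0.96] turn [-0.88 -0.49 89.98] n 12.6
```

{"api": "arm_command", "payload": {
  "series": [-5.1, 33.3, 1, 0, 0, -90, 1, -5.1, 33.3, 1, 0, 0, -90, 1, -5.1, 33.3, 1, 0, 0, -90, 1, -5.1, 33.3, 1, 0, 0, -90, 1, -5.1, 33.3, 1, 0, 0, -90, 1, -5.1, 33.3, 1, 0, 0, -90, 1, -5.1, 33.3, 1, 0, 0, -90, 1, -5.1, 33.3, 1, 0, 0, -90, 1, -5.1, 33.3, 1, 0, 0, -90, 1, -5.1, 33.3, 1, 0, 0, -90, 1]
}}

```text
time: 5.48
eef_pos: [0.4755, -0.0372, 0.1609]
tcp_rot: [0.811, 0.585, -0.001, 0.0]
contact_force: [1.2, -0.1, -3.1]
opening: 0.288
finger_force: 60.1
```

```bash
cat >> h.py <<'E'
def gox(p,yaw,rx):
    """as go, but final tool turned rx deg about its own x"""
    from plant import telemetry
    s=telemetry.get_state(); R0=R.from_quat(s['tcp_rot']); y=np.radians(yaw)
    R1=R.from_matrix(np.array([[np.cos(y),np.sin(y),0],[np.sin(y),-np.cos(y),0],[0,0,-1]]).T)*R.from_euler('x',rx,degrees=True)
    print('t',round(s['time'],2),'now',s['eef_pos'].round(4),'F',s['contact_force'].round(1),'open',round(s['opening'],3),'-> shift',(R0.inv().apply(np.array(p)-s['eef_pos'])*100).round(2),'turn',(R0.inv()*R1).as_rotvec(degrees=True).round(2))
C=np.array([.614,-.0135,0]); CY=7.4
def carr(x,y,z): return C+R.from_euler('z',CY,degrees=True).apply([x,y,z])
E
python3 - <<'E'
from h import *
gox(carr(-.1355,0,.15),97.4,40)
E
```

```text
t 5.48 now [ 0.4755 -0.0372  0.1609] F [ 1.2 -0.1 -3.1] open 0.288 -> shift [0.73 0.2  1.09] turn [ 39.22  -8.9  -24.79]
```

{"api": "arm_command", "payload": {
  "series": [0.7, 0.2, 1.1, 39.2, -8.9, -24.8, 1, 0.7, 0.2, 1.1, 39.2, -8.9, -24.8, 1, 0.7, 0.2, 1.1, 39.2, -8.9, -24.8, 1, 0.7, 0.2, 1.1, 39.2, -8.9, -24.8, 1, 0.7, 0.2, 1.1, 39.2, -8.9, -24.8, 1, 0.7, 0.2, 1.1, 39.2, -8.9, -24.8, 1, 0.7, 0.2, 1.1, 39.2, -8.9, -24.8, 1, 0.7, 0.2, 1.1, 39.2, -8.9, -24.8, 1, 0.7, 0.2, 1.1, 39.2, -8.9, -24.8, 1]
}}

```text
time: 6.23
eef_pos: [0.4803, -0.0265, 0.1494]
tcp_rot: [0.621, 0.706, -0.255, -0.226]
contact_force: [0.0, 0.2, -2.7]
opening: 0.295
finger_force: 60.4
```

Run:
```python
from h import *
gox(carr(-.1355,0,.043),97.4,40)
```

```text
t 6.23 now [ 0.4803 -0.0265  0.1494] F [ 0.   0.2 -2.7] open 0.295 -> shift [-0.46  6.73  8.24] turn [ 0.11 -0.16  0.01]
```

{"api": "arm_command", "payload": {
  "series": [-0.2, 2, 2.5, 0, 0, 0, 1, -0.4, 4, 5, 0, 0, 0, 1, -0.4, 5.5, 6.8, 0, 0, 0, 1, -0.4, 6.3, 7.7, 0, 0, 0, 1, -0.4, 6.7, 8.2, 0, 0, 0, 1, -0.4, 6.7, 8.2, 0, 0, 0, 1, -0.4, 6.7, 8.2, 0, 0, 0, 1, -0.4, 6.8, 8.3, 0, 0, 0, 1, -0.4, 6.8, 8.3, 0, 0, 0, 1]
}}

```text
time: 6.98
eef_pos: [0.4812, -0.0311, 0.0453]
tcp_rot: [0.621, 0.706, -0.255, -0.224]
contact_force: [0.4, 0.3, -3.2]
opening: 0.29
finger_force: 60.3
```

{"api": "arm_command", "payload": {
  "series": [0, 0.2, 0.23, 0, 0, 0, 1, 0, 0.32, 0.38, 0, 0, 0, 1, 0, 0.39, 0.46, 0, 0, 0, 1, 0, 0.39, 0.46, 0, 0, 0, 1]
}}

```text
time: 7.32
eef_pos: [0.4801, -0.0309, 0.0378]
tcp_rot: [0.621, 0.706, -0.256, -0.226]
contact_force: [0.3, 0.4, -2.9]
opening: 0.289
finger_force: 60.6
```

{"api": "arm_command", "payload": {
  "series": [0, 0.1, 0.12, 0, 0, 0, 1, 0, 0.2, 0.24, 0, 0, 0, 1, 0, 0.2, 0.24, 0, 0, 0, 1]
}}

```text
time: 7.57
eef_pos: [0.4803, -0.0309, 0.0374]
tcp_rot: [0.621, 0.705, -0.257, -0.227]
contact_force: [-1.0, 1.1, 7.7]
opening: 0.288
finger_force: 61.5
```

{"api": "arm_command", "payload": {
  "series": [0, 0, 0, 0, 0, 0, 0.5, 0, 0, 0, 0, 0, 0, 0.5, 0, 0, 0, 0, 0, 0, 0.5, 0, 0, 0, 0, 0, 0, 0.5, 0, 0, -1.5, 0, 0, 0, 0.5, 0, 0, -3, 0, 0, 0, 0.5, 0, 0, -4.5, 0, 0, 0, 0.5, 0, 0, -6, 0, 0, 0, 0.4, 0, 0, -9, 0, 0, 0, 0.2, 0, 0, -12, 0, 0, 0, 0]
}}

```text
time: 8.4
eef_pos: [0.5556, -0.0211, 0.1267]
tcp_rot: [0.62, 0.705, -0.257, -0.227]
contact_force: [0.4, -0.1, 0.2]
opening: 0.861
finger_force: 0.0
```

Run:
```python
from h import *
gox(carr(-.14,.0,.20),97.4,0)
t=cam('top'); s=cam('scene')
f=lambda i: cv2.convertScaleAbs(i,alpha=1.4)
A=np.hstack([cv2.resize(f(t['color'][160:310,200:340]),None,fx=2.8,fy=2.8),cv2.resize(f(s['color'][150:300,180:320]),None,fx=2.8,fy=2.8)])
cv2.imwrite('pics/a.png',A)
```

```text
t 8.4 now [ 0.5556 -0.0211  0.1267] F [ 0.4 -0.1  0.2] open 0.861 -> shift [  0.   -10.93  -0.39] turn [-40.11  -0.17  -0.05]
```

View pics/a.png

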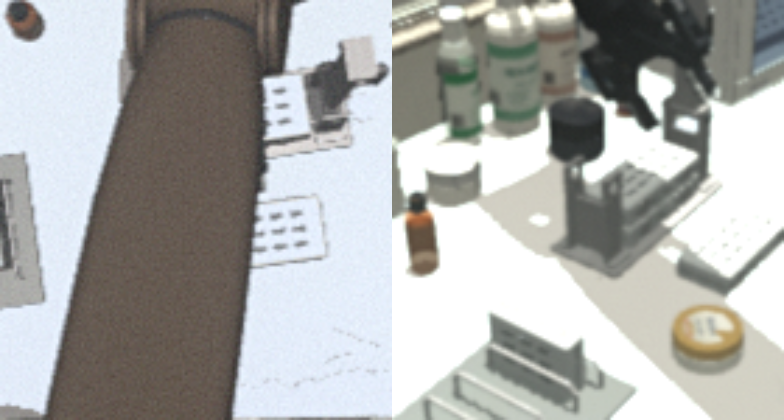

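The cassette now lies flat on the table in front of the carrier. Its visible right end in the top view is at about (325,195)-(328,255).

{"api": "arm_command", "payload": {
  "series": [2, -11, -2.5, -40, 0, 0, 0, 2, -11, -2.5, -40, 0, 0, 0, 2, -11, -2.5, -40, 0, 0, 0, 2, -11, -2.5, -40, 0, 0, 0, 2, -11, -2.5, -40, 0, 0, 0, 2, -11, -2.5, -40, 0, 0, 0, 2, -11, -2.5, -40, 0, 0, 0, 2, -11, -2.5, -40, 0, 0, 0]
}}

```text
time: 9.17
eef_pos: [0.4847, -0.0103, 0.2159]
tcp_rot: [0.661, 0.751, 0.0, -0.001]
contact_force: [-0.3, 0.5, 0.1]
opening: 1.0
finger_force: 0.0
```

Run:
```python
from h import *
import pickle
c=cam('wrist'); pickle.dump(c,open('w3.pkl','wb')); gox(carr(-.124,0,.1),97.4,0)
cv2.imwrite('pics/w3.png',cv2.convertScaleAbs(c['color'],alpha=1.1))
```

```text
t 9.22 now [ 0.4854 -0.0104  0.216 ] F [0.1 0.4 0.1] open 0.999 -> shift [-1.99  0.32 11.59] turn [-0.02 -0.11 -0.11]
```

View pics/w3.png

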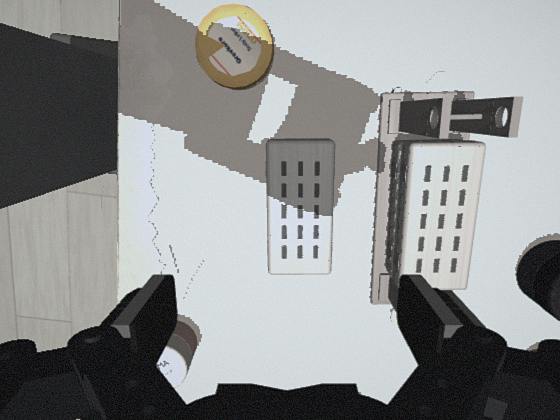

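The wrist view shows the loose cassette's top-face corners at (267,139), (335,139), (331,274) and (269,274). The stack's top corners are at (407,142), (486,142), (466,290) and (398,289).

Run:
```python
from h import *
import pickle
c=pickle.load(open('w3.pkl','rb'))
ang=lambda a,b: np.degrees(np.arctan2(*(b-a)[[1,0]])).round(2)
for n,l,z in [('cas',[(267,139),(335,139),(331,274),(269,274)],.026),('stack',[(407,142),(486,142),(466,290),(398,289)],.06),('base',[(379,93),(371,303)],.008)]:
    P=np.array([back(c,p,z) for p in l]); print(n,P[:,:2].round(4).tolist(),P.mean(0).round(4),ang(P[-1],P[0])-90,ang(P[-2],P[1])-90)
# reproject carrier model for a check
print(proj(c,[carr(*p) for p in [(-.042,.106,.008),(-.042,-.106,.008),(-.031,.065,.06),(.031,.065,.06),(.031,-.065,.06),(-.026,.098,.106),(-.026,.072,.106),(.026,.098,.106),(.026,.072,.106)]]).round(1).tolist())
```

```text
cas [[0.4617, 0.0325], [0.5209, 0.04], [0.5377, -0.0875], [0.478, -0.0951]] [ 0.4996 -0.0275  0.026 ] 7.290000000000006 7.510000000000005
stack [[0.573, 0.0467], [0.6349, 0.0545], [0.6519, -0.0728], [0.5922, -0.0794]] [ 0.613  -0.0127  0.06  ] 8.659999999999997 7.6299999999999955
base [[0.5559, 0.084], [0.5878, -0.1226]] [ 0.5718 -0.0193  0.008 ] 8.769999999999996 -171.23000000000002
[[382.5, 90.8], [369.1, 304.0], [409.4, 141.9], [488.0, 141.7], [467.0, 291.4], [444.1, 95.6], [439.8, 136.6], [524.6, 95.3], [518.0, 136.4]]
```

Run:
```python
from h import *
gox([.4996,-.0275,.006],97.4,0)
c=cam('scene')
```

```text
t 9.22 now [ 0.4854 -0.0104  0.216 ] F [0.1 0.4 0.1] open 0.999 -> shift [-1.92  1.2  20.99] turn [-0.02 -0.11 -0.11]
```

{"api": "arm_command", "payload": {
  "series": [-1.9, 1.2, 10, 0, 0, 0, 0, -1.9, 1.2, 10, 0, 0, 0, 0, -1.9, 1.2, 13, 0, 0, 0, 0, -1.9, 1.2, 16, 0, 0, 0, 0, -1.9, 1.2, 18.5, 0, 0, 0, 0, -1.9, 1.2, 20, 0, 0, 0, 0, -1.9, 1.2, 20.8, 0, 0, 0, 0, -1.9, 1.2, 20.8, 0, 0, 0, 0, -1.9, 1.2, 20.8, 0, 0, 0, 0]
}}

```text
time: 10.02
eef_pos: [0.5014, -0.0273, 0.0085]
tcp_rot: [0.66, 0.751, 0.001, -0.0]
contact_force: [0.0, -0.3, 0.7]
opening: 1.005
finger_force: 0.0
```

{"api": "arm_command", "payload": {
  "series": [0, 0, 0, 0, 0, 0, 1, 0, 0, 0, 0, 0, 0, 1, 0, 0, 0, 0, 0, 0, 1, 0, 0, 0, 0, 0, 0, 1, 0, 0, 0, 0, 0, 0, 1, 0, 0, 0, 0, 0, 0, 1],
  "force": 60
}}

```text
time: 10.52
eef_pos: [0.5022, -0.0276, 0.0106]
tcp_rot: [0.66, 0.751, 0.002, 0.002]
contact_force: [-0.2, -0.4, 6.5]
opening: 0.704
finger_force: 67.1
```

```bash
sed -i 's/^C=.*/C=np.array([.6135,-.013,0]); CY=7.6/' h.py
python3 - <<'E'
from h import *
gox(carr(0,-.0005,.14),97.6,0)
E
```

```text
t 10.52 now [ 0.5022 -0.0276  0.0106] F [-0.2 -0.4  6.5] open 0.704 -> shift [ -0.02  11.29 -12.88] turn [ 0.29 -0.02 -0.27]
```

{"api": "arm_command", "payload": {
  "series": [0, 0, -3, 0, 0, 0, 1, 0, 0, -7, 0, 0, 0, 1, 0, 0, -11, 0, 0, 0, 1, 0, 3, -13, 0.3, 0, -0.3, 1, 0, 7, -13, 0.3, 0, -0.3, 1, 0, 10, -13, 0.3, 0, -0.3, 1, 0, 11.3, -13, 0.3, 0, -0.3, 1, 0, 11.3, -13, 0.3, 0, -0.3, 1, 0, 11.3, -13, 0.3, 0, -0.3, 1, 0, 11.3, -13, 0.3, 0, -0.3, 1]
}}

```text
time: 11.35
eef_pos: [0.6111, -0.0129, 0.1378]
tcp_rot: [0.659, 0.753, -0.001, -0.003]
contact_force: [-0.1, -0.1, -2.7]
opening: 0.706
finger_force: 67.7
```

Run:
```python
from h import *
import pickle
c=cam('wrist'); pickle.dump(c,open('w4.pkl','wb'))
gox(carr(0,-.0005,.073),97.6,0)
```

```text
t 11.4 now [ 0.611  -0.013   0.1379] F [ 0.  -0.3 -2.8] open 0.706 -> shift [-0.1   0.28  6.49] turn [-0.29 -0.13  0.01]
```

{"api": "arm_command", "payload": {
  "series": [-0.1, 0.3, 2, 0, 0, 0, 1, -0.1, 0.3, 4, 0, 0, 0, 1, -0.1, 0.3, 5.3, 0, 0, 0, 1, -0.1, 0.3, 6, 0, 0, 0, 1, -0.1, 0.3, 6.3, 0, 0, 0, 1, -0.1, 0.3, 6.4, 0, 0, 0, 1, -0.1, 0.3, 6.4, 0, 0, 0, 1]
}}

```text
time: 11.98
eef_pos: [0.6159, -0.0137, 0.0755]
tcp_rot: [0.659, 0.752, -0.0, -0.001]
contact_force: [0.5, -0.6, -2.7]
opening: 0.703
finger_force: 67.6
```

{"api": "arm_command", "payload": {
  "series": [0, -0.15, 0.2, 0, 0, 0, 1, 0, -0.15, 0.35, 0, 0, 0, 1, 0, -0.15, 0.35, 0, 0, 0, 1, 0, -0.15, 0.35, 0, 0, 0, 1]
}}

```text
time: 12.32
eef_pos: [0.6141, -0.0138, 0.0717]
tcp_rot: [0.659, 0.752, -0.0, -0.001]
contact_force: [0.5, 0.7, -3.2]
opening: 0.703
finger_force: 67.7
```

Run:
```python
from h import *
gox(carr(0,-.0005,.070),97.6,0)
```

```text
t 12.32 now [ 0.6141 -0.0138  0.0717] F [ 0.5  0.7 -3.2] open 0.703 -> shift [ 0.04 -0.05  0.17] turn [-0.14 -0.08  0.01]
```

{"api": "arm_command", "payload": {
  "series": [0, 0, 0.1, 0, 0, 0, 1, 0, 0, 0.2, 0, 0, 0, 1, 0, 0, 0.25, 0, 0, 0, 1, 0, 0, 0.25, 0, 0, 0, 1]
}}

```text
time: 12.65
eef_pos: [0.6145, -0.0138, 0.0707]
tcp_rot: [0.659, 0.753, -0.0, -0.001]
contact_force: [-3.9, 0.7, 5.2]
opening: 0.704
finger_force: 68.6
```

{"api": "arm_command", "payload": {
  "series": [0, 0, 0, 0, 0, 0, 0, 0, 0, 0, 0, 0, 0, 0, 0, 0, 0, 0, 0, 0, 0, 0, 0, 0, 0, 0, 0, 0, 0, 0, -4, 0, 0, 0, 0, 0, 0, -8, 0, 0, 0, 0, 0, 0, -12, 0, 0, 0, 0.3, 2, 0, -16, 0, 0, 0, 0.6, 4, 0, -18, 0, 0, 0, 1, 4, 0, -18, 0, 0, 0, 1]
}}

```text
time: 13.48
eef_pos: [0.6122, 0.028, 0.2573]
tcp_rot: [0.658, 0.753, 0.004, 0.004]
contact_force: [-0.0, -0.2, 0.5]
opening: 0.451
finger_force: 0.0
```

Run:
```python
from h import *
import pickle
c=cam('wrist'); pickle.dump(c,open('w5.pkl','wb')); gox(carr(0,-.0005,.070),97.6,0)
cv2.imwrite('pics/w5.png',cv2.convertScaleAbs(c['color'],alpha=1.1))
```

```text
t 13.53 now [0.611  0.0268 0.2535] F [ 0.5  0.1 -0.6] open 0.362 -> shift [-4.02 -0.39 18.35] turn [0.3  0.03 0.14]
```

View pics/w5.png

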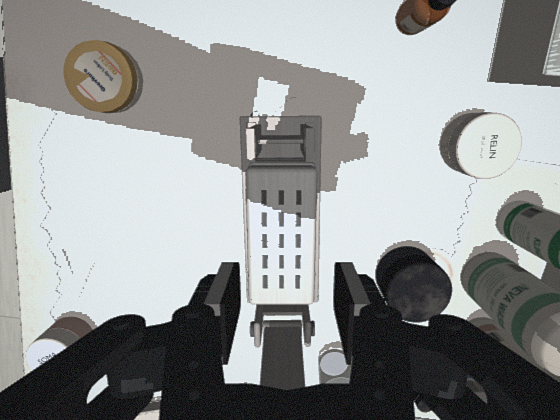

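The cassette lies square on the stack, with top corners at about (247,168), (321,167), (319,304) and (246,303). The base-plate corners at the clevis end are at (240,117) and (322,116). The upright bar is at (262-303, 310-385).

Run:
```python
from h import *
import pickle
c=pickle.load(open('w5.pkl','rb'))
ang=lambda a,b: np.degrees(np.arctan2(*(b-a)[[1,0]])).round(2)
for n,l,z in [('cas',[(247,168),(321,167),(319,304),(246,303)],.086),('base',[(240,117),(322,116)],.008)]:
    P=np.array([back(c,p,z) for p in l]); print(n,P[:,:2].round(4).tolist(),P.mean(0).round(4),ang(P[-1],P[0])-90,ang(P[-2],P[1])-90)
m=P.mean(0); print('centre from base',m-R.from_euler('z',CY,degrees=True).apply([0,.106,0]))
print(proj(c,[carr(*p) for p in [(-.042,.106,.008),(.042,.106,.008),(-.026,.072,.106),(.026,.072,.106),(-.026,.098,.106),(.026,.098,.106)]]).round(1).tolist())
# bar push start
for th,rr in [(2.0,.165),(1.57,.165)]:
    print(th,carr(0,-.085+rr*np.cos(th),.094+rr*np.sin(th)))
gox(carr(0,-.215,.30),97.6,0); go(carr(0,-.215,.30),7.6)
crop=cv2.resize(c['color'][95:190,225:345],None,fx=6,fy=6,interpolation=cv2.INTER_CUBIC); cv2.imwrite('pics/c5.png',crop)
from plant import telemetry
print(telemetry.get_state()['qpos'].round(3))
```

```text
cas [[0.5777, 0.0458], [0.6396, 0.0549], [0.6582, -0.0728], [0.5901, -0.0805]] [ 0.6164 -0.0131  0.086 ] 5.640000000000001 8.310000000000002
base [[0.5592, 0.0841], [0.6418, 0.0963]] [0.6005 0.0902 0.008 ] -261.62 -81.62
centre from base [ 0.61452838 -0.01486161  0.008     ]
[[238.9, 114.4], [321.6, 114.6], [246.6, 160.4], [312.6, 160.4], [245.6, 126.4], [313.3, 126.5]]
2.0 [ 0.63382308 -0.16531437  0.24403408]
1.57 [ 0.62472442 -0.09712308  0.25899995]
t 13.53 now [0.611  0.0268 0.2535] F [ 0.5  0.1 -0.6] open 0.362 -> shift [-25.48  -0.32  -4.64] turn [0.3  0.03 0.14]
t 13.53 now [0.611  0.0268 0.2535] yaw 97.74 -> shift [-25.48  -0.32  -4.64] turn [ 0.26 -0.21 90.14] n 12.6
[-1.220e-01  1.290e-01  1.720e+00  1.000e-03  1.288e+00 -2.580e-01]
```

Run:
```python
from h import *
gox(carr(-.01,-.195,.31),97.6,0)
gox(carr(-.01,-.195,.232),97.6,0)
```

```text
t 13.53 now [0.611  0.0268 0.2535] F [ 0.5  0.1 -0.6] open 0.362 -> shift [-23.48  -1.31  -5.64] turn [0.3  0.03 0.14]
t 13.53 now [0.611  0.0268 0.2535] F [ 0.5  0.1 -0.6] open 0.362 -> shift [-23.47  -1.35   2.16] turn [0.3  0.03 0.14]
```

{"api": "arm_command", "payload": {
  "series": [0, -1.3, -5.6, 0, 0, 0, 1, -1, -1.3, -5.6, 0.3, 0, 0, 1, -5, -1.3, -5.6, 0.3, 0, 0, 1, -9, -1.3, -5.6, 0.3, 0, 0, 1, -13, -1.3, -5.6, 0.3, 0, 0, 1, -17, -1.3, -5.6, 0.3, 0, 0, 1, -21, -1.3, -5.6, 0.3, 0, 0, 1, -23.5, -1.3, -5.6, 0.3, 0, 0, 1, -23.5, -1.3, -5.6, 0.3, 0, 0, 1, -23.5, -1.3, -4, 0.3, 0, 0, 1]
}}

```text
time: 14.37
eef_pos: [0.6281, -0.2119, 0.2894]
tcp_rot: [0.66, 0.751, -0.002, -0.002]
contact_force: [0.3, -0.3, 1.1]
opening: 0.0
finger_force: 0.0
```

Run:
```python
from h import *
gox(carr(-.01,-.192,.232),97.6,0)
def tcp(th):
    if th>1.57: r,h=.181,.012; z=.094+.150*np.sin(th)
    else: r,h=.165,.012; z=.094+r*np.sin(th)+h*np.cos(th)
    y=-.085+r*np.cos(th)-h*np.sin(th)-.011
    return np.array([y,z])
for th in [2,1.85,1.7,1.57,1.56,1.45,1.3,1.15,1.0,.85,.7,.55,.4,.25,.12,0,-.05]: print(th,(tcp(th)*100).round(2))
```

```text
t 14.37 now [ 0.6281 -0.2119  0.2894] F [ 0.3 -0.3  1.1] open 0.0 -> shift [0.71 0.22 5.74] turn [-0.35 -0.   -0.19]
2 [-18.22  23.04]
1.85 [-15.74  23.82]
1.7 [-13.12  24.27]
1.57 [-10.79  25.9 ]
1.56 [-10.62  25.91]
1.45 [-8.8  25.92]
1.3 [-6.34 25.62]
1.15 [-3.96 24.95]
1.0 [-1.69 23.93]
0.85 [ 0.39 22.59]
0.7 [ 2.25 20.95]
0.55 [ 3.84 19.05]
0.4 [ 5.13 16.93]
0.25 [ 6.09 14.64]
0.12 [ 6.64 12.57]
0 [ 6.9 10.6]
-0.05 [6.94 9.77]
```

{"api": "arm_command", "payload": {
  "series": [0.5, 0.2, 3, -0.3, 0, 0, 1, 0.5, 0.2, 5.7, -0.3, 0, 0, 1, 0.5, 0.2, 5.9, -0.3, 0, 0, 1, 1.7, 0.2, 5.9, -0.3, 0, 0, 1, 2.9, 0.2, 5.5, -0.3, 0, 0, 1, 4.2, 0.2, 5.1, -0.3, 0, 0, 1, 5.5, 0.2, 4.9, -0.3, 0, 0, 1, 6.8, 0.2, 4.6, -0.3, 0, 0, 1, 7.9, 0.2, 4, -0.3, 0, 0, 1, 9.1, 0.2, 3.4, -0.3, 0, 0, 1]
}}

```text
time: 15.2
eef_pos: [0.6172, -0.1174, 0.2559]
tcp_rot: [0.658, 0.753, -0.001, -0.001]
contact_force: [1.1, -1.1, -0.7]
opening: 0.0
finger_force: 0.7
```

Run:
```python
from h import *
gox(carr(-.01,-.0880,.257),97.6,0)
```

```text
t 15.2 now [ 0.6172 -0.1174  0.2559] F [ 1.1 -1.1 -0.7] open 0.0 -> shift [ 1.6   0.02 -0.11] turn [-0.12 -0.    0.06]
```

{"api": "arm_command", "payload": {
  "series": [1.6, 0, 0, 0, 0, 0, 1, 2.8, 0, 0.1, 0, 0, 0, 1, 4, 0, 0.2, 0, 0, 0, 1, 6.4, 0, 0.7, 0, 0, 0, 1, 8.7, 0, 1.7, 0, 0, 0, 1, 10.8, 0, 3, 0, 0, 0, 1, 12.6, 0, 4.7, 0, 0, 0, 1, 14.2, 0, 6.6, 0, 0, 0, 1, 15.5, 0, 8.7, 0, 0, 0, 1, 15.5, 0, 8.7, 0, 0, 0, 1]
}}

```text
time: 16.03
eef_pos: [0.5925, 0.0384, 0.1625]
tcp_rot: [0.658, 0.753, -0.003, -0.006]
contact_force: [-1.3, -0.3, -0.2]
opening: -0.002
finger_force: 0.0
```

Run:
```python
from h import *
gox(carr(-.01,.069,.106),97.6,0)
t=cam('scene'); cv2.imwrite('pics/s6.png',cv2.resize(cv2.convertScaleAbs(t['color'][120:260,220:360],alpha=1.3),None,fx=4,fy=4))
```

```text
t 16.03 now [0.5925 0.0384 0.1625] F [-1.3 -0.3 -0.2] open -0.002 -> shift [1.49 0.47 5.65] turn [-0.72 -0.31  0.15]
```

View pics/s6.png

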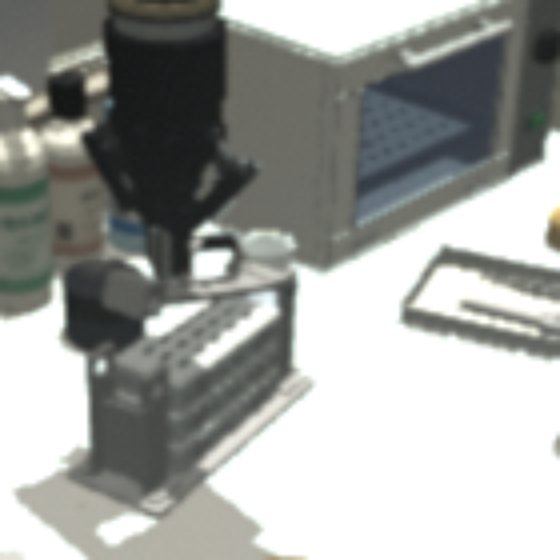

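The bar is nearly down, with the closed fingertips resting on the strap just inside the end block at crop (170,280).

{"api": "arm_command", "payload": {
  "series": [0.2, 0.3, 1.5, -0.7, 0, 0, 1, 0.2, 0.3, 3, -0.7, 0, 0, 1, 0.2, 0.3, 4.5, -0.7, 0, 0, 1, 0.2, 0.3, 5.5, -0.7, 0, 0, 1, 0.2, 0.3, 6.2, -0.7, 0, 0, 1, 0.2, 0.3, 6.4, -0.7, 0, 0, 1, 0.2, 0.3, 6.4, -0.7, 0, 0, 1]
}}

```text
time: 16.67
eef_pos: [0.599, 0.0373, 0.104]
tcp_rot: [0.659, 0.752, 0.004, 0.002]
contact_force: [0.3, 0.7, -0.3]
opening: 0.0
finger_force: 0.0
```

{"api": "arm_command", "payload": {
  "series": [0, 0, 0.4, 0, 0, 0, 1, 0, 0, 0.8, 0, 0, 0, 1, 0, 0, 0.8, 0, 0, 0, 1]
}}

```text
time: 16.92
eef_pos: [0.5991, 0.0376, 0.0958]
tcp_rot: [0.659, 0.752, 0.004, 0.003]
contact_force: [0.0, 0.9, 0.2]
opening: 0.005
finger_force: 0.1
```

{"api": "arm_command", "payload": {
  "series": [0, 0, 0.2, 0, 0, 0, 1, 0, 0, 0.3, 0, 0, 0, 1, 0, 0, 0.3, 0, 0, 0, 1]
}}

```text
time: 17.17
eef_pos: [0.5993, 0.0376, 0.095]
tcp_rot: [0.658, 0.753, 0.004, 0.002]
contact_force: [-3.6, -0.2, 7.6]
opening: -0.003
finger_force: 4.0
```

{"api": "arm_command", "payload": {
  "series": [0, 0, 0.2, 0, 0, 0, 1, 0, 0, 0.3, 0, 0, 0, 1, 0, 0, 0.3, 0, 0, 0, 1]
}}

```text
time: 17.42
eef_pos: [0.5995, 0.0376, 0.0948]
tcp_rot: [0.658, 0.753, 0.003, 0.002]
contact_force: [-9.4, -0.3, 19.6]
opening: 0.001
finger_force: 9.8
```

{"api": "arm_command", "payload": {
  "series": [0, 0, -3, 0, 0, 0, 1, 0, 0, -7, 0, 0, 0, 1, 0, 0, -11, 0, 0, 0, 1, 0, 0, -15, 0, 0, 0, 0.8, 0, -2, -17, 0, 0, 7, 0.5, 0, -2, -17, 0, 0, 14, 0.5]
}}

```text
time: 17.92
eef_pos: [0.5792, 0.0343, 0.2678]
tcp_rot: [0.747, 0.665, 0.008, 0.006]
contact_force: [0.7, 0.4, 0.6]
opening: 0.421
finger_force: 0.0
```

Run:
```python
from h import *
import pickle
c=cam('wrist'); pickle.dump(c,open('w6.pkl','wb'))
go([.479,-.331,.20],16.4)
```

```text
t 17.97 now [0.5788 0.0344 0.2645] yaw 83.06 -> shift [-37.5   -5.59   6.22] turn [ 0.72 -0.75 66.65] n 9.3
```

{"api": "arm_command", "payload": {
  "series": [-10, -5.6, 0, 0, 0, 20, 0.5, -20, -5.6, 0, 0.5, -0.5, 40, 0.5, -37.5, -5.6, 6, 0.7, -0.7, 66.6, 0.5, -37.5, -5.6, 6, 0.7, -0.7, 66.6, 0.5, -37.5, -5.6, 6, 0.7, -0.7, 66.6, 0.5, -37.5, -5.6, 6, 0.7, -0.7, 66.6, 0.5, -37.5, -5.6, 6, 0.7, -0.7, 66.6, 0.5, -37.5, -5.6, 6, 0.7, -0.7, 66.6, 0.5, -37.5, -5.6, 6, 0.7, -0.7, 66.6, 0.5, -37.5, -5.6, 6, 0.7, -0.7, 66.6, 0.5]
}}

```text
time: 18.8
eef_pos: [0.4787, -0.3358, 0.1952]
tcp_rot: [0.989, 0.145, -0.005, -0.002]
contact_force: [0.1, 0.3, -0.4]
opening: 0.501
finger_force: 0.0
```

{"api": "arm_command", "payload": {
  "series": [0, 0, 0, 0, 0, 0, 0.5, 0, 0, 0, 0, 0, 0, 0.5, 0, 0, 0, 0, 0, 0, 0.5]
}}

```text
time: 19.05
eef_pos: [0.4812, -0.3305, 0.1976]
tcp_rot: [0.989, 0.149, -0.004, -0.002]
contact_force: [-0.7, 0.8, 0.1]
opening: 0.499
finger_force: 0.0
```

Run:
```python
from h import *
import pickle
c=cam('wrist'); pickle.dump(c,open('w7.pkl','wb'))
go([.479,-.331,.004],16.4)
w=pickle.load(open('w6.pkl','rb'))
A=np.hstack([w['color'][:300,80:480],c['color'][60:360,80:480]]); A=cv2.convertScaleAbs(A,alpha=1.2); cv2.imwrite('pics/w67.png',A)
```

```text
t 19.1 now [ 0.4814 -0.3303  0.1979] yaw 17.2 -> shift [-0.13  0.07 19.39] turn [-0.22  0.36  0.8 ] n 4.7
```

View pics/w67.png

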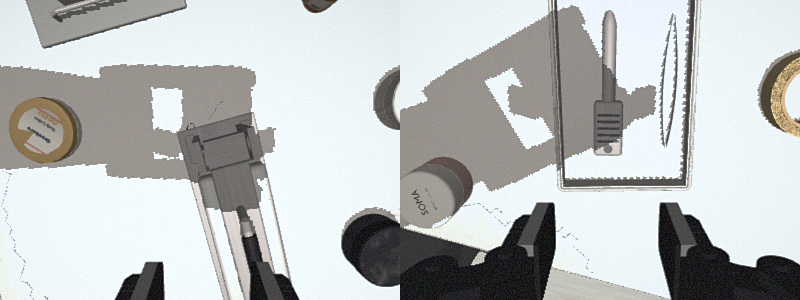

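The left panel shows the bar shut, with its block between the clevis ears at about (228,150). The right panel shows the pin with its tip at (609,10), shoulder at y=101 and handle from x 594 to 622 ending at y=155.

Run:
```python
from h import *
import pickle
c=pickle.load(open('w7.pkl','rb'))
P=np.array([back(c,p,z) for p,z in [((289,70),.008),((288,161),.014),((288,214),.014),((274,190),.014),((302,190),.014)]]); print(P.round(4).tolist())
a=np.degrees(np.arctan2(*(P[0]-P[2])[[1,0]])); print(a)
g=P[0]-np.append(.1015*(P[0]-P[2])[:2]/np.linalg.norm((P[0]-P[2])[:2]),0); print(g); g[2]=.005; go(g,a)
```

```text
[[0.5771, -0.3019, 0.008], [0.5053, -0.3233, 0.014], [0.4593, -0.3375, 0.014], [0.4769, -0.319, 0.014], [0.4843, -0.3429, 0.014]]
16.81078621944857
[ 0.47996221 -0.3312731   0.008     ]
t 19.1 now [ 0.4814 -0.3303  0.1979] yaw 17.2 -> shift [-0.05  0.12 19.29] turn [-0.22  0.36  0.39] n 4.6
```

{"api": "arm_command", "payload": {
  "series": [0, 0.1, 8, -0.2, 0.4, 0.4, 0.5, 0, 0.1, 8, -0.2, 0.4, 0.4, 0.5, 0, 0.1, 12, -0.2, 0.4, 0.4, 0.5, 0, 0.1, 15, -0.2, 0.4, 0.4, 0.5, 0, 0.1, 17, -0.2, 0.4, 0.4, 0.5, 0, 0.1, 18.5, -0.2, 0.4, 0.4, 0.5, 0, 0.1, 19.1, -0.2, 0.4, 0.4, 0.5, 0, 0.1, 19.1, -0.2, 0.4, 0.4, 0.5, 0, 0.1, 19.1, -0.2, 0.4, 0.4, 0.5]
}}

```text
time: 19.85
eef_pos: [0.4808, -0.332, 0.0078]
tcp_rot: [0.989, 0.145, 0.001, 0.001]
contact_force: [0.2, 0.2, 0.1]
opening: 0.502
finger_force: 0.0
```

Run:
```python
from h import *
go([.480,-.3313,.005],16.8)
```

```text
t 19.85 now [ 0.4808 -0.332   0.0078] yaw 16.72 -> shift [-0.05 -0.09  0.28] turn [ 0.07 -0.06 -0.08] n 0.1
```

{"api": "arm_command", "payload": {
  "series": [0, -0.05, 0.3, 0, 0, 0, 0.5, 0, -0.05, 0.3, 0, 0, 0, 0.5, 0, -0.05, 0.3, 0, 0, 0, 1, 0, -0.05, 0.3, 0, 0, 0, 1, 0, -0.05, 0.3, 0, 0, 0, 1, 0, -0.05, 0.3, 0, 0, 0, 1, 0, -0.05, 0.3, 0, 0, 0, 1, 0, -0.05, 0.3, 0, 0, 0, 1],
  "force": 100
}}

```text
time: 20.52
eef_pos: [0.4804, -0.3326, 0.0055]
tcp_rot: [0.99, 0.145, 0.001, 0.001]
contact_force: [-1.7, 1.3, 6.4]
opening: 0.264
finger_force: 98.9
```

{"api": "arm_command", "payload": {
  "series": [0, 0, -1, 0, 0, 0, 1, 0, 0, -3, 0, 0, 0, 1, 0, 0, -6, 0, 0, 0, 1, 0, 0, -10, 0, 0, 0, 1, 0, 0, -14, 0, 0, 0, 1, 0, 0, -18, 0, 0, 0, 1, 0, 0, -19, 0, 0, 0, 1, 0, 0, -19, 0, 0, 0, 1]
}}

```text
time: 21.18
eef_pos: [0.4815, -0.3338, 0.1995]
tcp_rot: [0.989, 0.144, 0.003, 0.004]
contact_force: [0.1, -0.6, -0.6]
opening: 0.267
finger_force: 98.4
```

```bash
sed -i 's/^C=.*/C=np.array([.614,-.0137,0]); CY=7.6/' h.py
python3 - <<'E'
from h import *
go(carr(-.165,.085,.15),7.6)
E
```

```text
t 21.18 now [ 0.4815 -0.3338  0.1995] yaw 16.62 -> shift [  6.86 -37.91   4.64] turn [ 0.5  -0.34  9.01] n 9.3
```

{"api": "arm_command", "payload": {
  "series": [1.5, -8, 0, 0, 0, 3, 1, 2, -11, 0, 0, 0, 4, 1, 2.7, -15, 0, 0, 0, 5, 1, 3.5, -19, 0, 0, 0, 6, 1, 4.2, -23, 0, 0, 0, 7, 1, 5, -27, 0, 0, 0, 8, 1, 5.7, -31, 0, 0, 0, 9, 1, 6.4, -35, 2, 0.5, -0.3, 9, 1, 6.9, -37.9, 4, 0.5, -0.3, 9, 1, 6.9, -37.9, 4.6, 0.5, -0.3, 9, 1]
}}

```text
time: 22.02
eef_pos: [0.4342, 0.0545, 0.1444]
tcp_rot: [0.998, 0.068, -0.005, -0.005]
contact_force: [0.7, -0.4, -1.0]
opening: 0.266
finger_force: 98.6
```

Run:
```python
from h import *
go(carr(-.152,.085,.0915),7.6)
```

```text
t 22.02 now [0.4342 0.0545 0.1444] yaw 7.76 -> shift [1.77 0.7  5.26] turn [-0.61  0.59  0.16] n 1.3
```

{"api": "arm_command", "payload": {
  "series": [1.3, 0, 2, 0, 0, 0, 1, 1.3, 0, 4, 0, 0, 0, 1, 1.3, 0, 5.6, 0, 0, 0, 1, 1.3, 0, 5.6, 0, 0, 0, 1, 1.3, 0, 5.6, 0, 0, 0, 1, 1.3, 0, 5.6, 0, 0, 0, 1, 1.3, 0, 5.6, 0, 0, 0, 1]
}}

```text
time: 22.6
eef_pos: [0.4505, 0.0528, 0.0925]
tcp_rot: [0.998, 0.066, -0.002, -0.004]
contact_force: [-0.1, -0.7, -1.0]
opening: 0.266
finger_force: 98.6
```

Run:
```python
from h import *
import pickle
w=cam('wrist'); pickle.dump(w,open('w8.pkl','wb'))
go(carr(-.152,.085,.0915),7.6)
s=cam('scene'); t=cam('top'); pickle.dump((s,t),open('st8.pkl','wb'))
P=[carr(-.026,.085,.094),carr(-.026,.072,.106),carr(-.026,.098,.106)]
from plant import telemetry
st=telemetry.get_state(); Q=R.from_quat(st['tcp_rot']); 
tip=st['eef_pos']+Q.apply([.1015,0,-.0025]); P.append(tip)
uw=proj(w,P); us=proj(s,P); print('w',uw.round(1).tolist(),'s',us.round(1).tolist(),tip.round(4))
def crop(c,u,hw,hh,k):
    x,y=(u-[hw,hh]).round().astype(int); print('off',x,y,k); return cv2.resize(cv2.convertScaleAbs(c['color'],alpha=1.4)[y:y+2*hh,x:x+2*hw],None,fx=k,fy=k,interpolation=cv2.INTER_CUBIC)
a=crop(w,uw[[0,3]].mean(0),50,60,5); b=crop(s,us[[0,3]].mean(0),25,50,6)
A=np.zeros((600,800,3),np.uint8); A[:,:500]=a[:600,:500]; A[:,500:800]=b[:600,:300]
cv2.imwrite('pics/pre.png',A)
```

```text
t 22.65 now [0.4507 0.0528 0.0928] yaw 7.6 -> shift [0.11 0.26 0.13] turn [-0.44  0.2  -0.  ] n 0.1
w [[294.6, -79.6], [340.1, -100.1], [250.2, -99.6], [286.6, 8.9]] s [[258.4, 216.9], [261.2, 211.0], [255.4, 215.3], [265.6, 220.1]] [0.5512 0.0663 0.0949]
off 241 -95 5Traceback (most recent call last):
  File "<stdin>", line 13, in <module>
  File "<stdin>", line 12, in crop
cv2.error: OpenCV(4.12.0) /io/opencv/modules/imgproc/src/resize.cpp:4208: error: (-215:Assertion failed) !ssize.empty() in function 'resize'
```

Run:
```python
from h import *
import pickle
w=pickle.load(open('w8.pkl','rb')); s,t=pickle.load(open('st8.pkl','rb')); w3=pickle.load(open('w3.pkl','rb')); w5=pickle.load(open('w5.pkl','rb')); w6=pickle.load(open('w6.pkl','rb'))
def seg(c,pts,col,im,o,k):
    u=((proj(c,pts)-o+.5)*k-.5).round().astype(int); cv2.polylines(im,[u.reshape(-1,1,2)],True,col,1)
def crop(c,x,y,wd,h,k): return cv2.resize(cv2.convertScaleAbs(c['color'],alpha=1.4)[y:y+h,x:x+wd],None,fx=k,fy=k,interpolation=cv2.INTER_CUBIC)
def model(c,im,o,k):
    for x in (-.026,.020): 
        seg(c,[carr(*p) for p in [(x,.072,.106),(x+.006,.072,.106),(x+.006,.098,.106),(x,.098,.106)]],(0,0,255),im,o,k)
    seg(c,[carr(-.042,.106,.008),carr(.042,.106,.008)],(0,200,0),im,o,k)
    seg(c,[carr(-.042,-.106,.008),carr(-.042,.106,.008)],(0,200,0),im,o,k)
A=np.zeros((600,800,3),np.uint8)
im=crop(w3,370,80,160,75,2.5*2)[:, :]; im=crop(w3,370,80,160,70,2.5); im=cv2.resize(im,(400,175)); 
k=4; im=crop(w3,375,82,100,75,k); model(w3,im,np.array([375,82]),k); A[:300,:400]=im
im=crop(w5,232,105,100,75,k); model(w5,im,np.array([232,105]),k); A[:300,400:]=im
im=crop(w,240,0,100,150,2); A[300:600,:200]=im
im=crop(w6,250,105,100,75,4); model(w6,im,np.array([250,105]),4); A[300:600,400:]=im
im=crop(s,242,185,33,50,6); A[300:600,201:399]=im
cv2.imwrite('pics/pre.png',A)
```

```text
(no output)
```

View pics/pre.png

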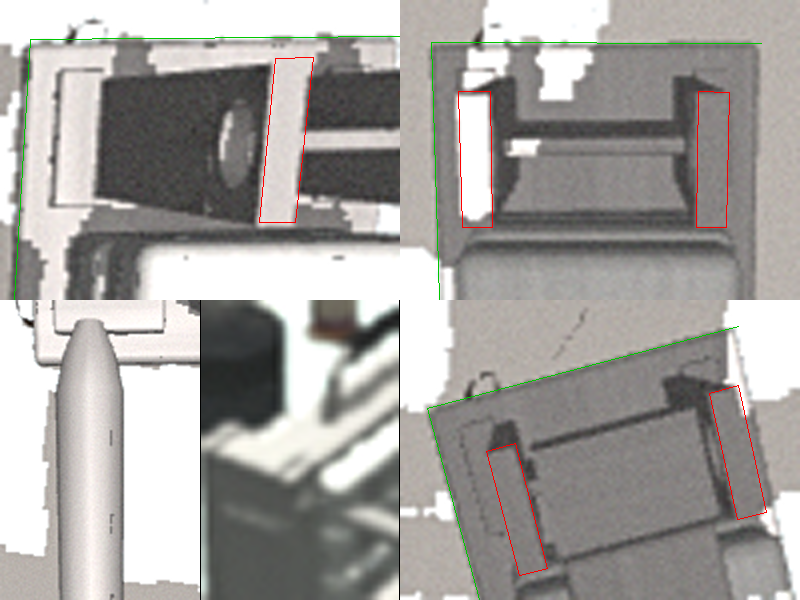

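The overlays fit the clevis to within about 1 mm. The pin tip appears at (285,9.5) against a predicted (287,9), so the pin is straight in the hand. Next I'll align it and insert it.

{"api": "arm_command", "payload": {
  "series": [0.1, 0.35, 0.1, -0.4, 0.2, 0, 1, 0.1, 0.35, 0.1, -0.4, 0.2, 0, 1, 0.1, 0.35, 0.1, -0.4, 0.2, 0, 1, 0.1, 0.35, 0.1, -0.4, 0.2, 0, 1]
}}

```text
time: 23.08
eef_pos: [0.4514, 0.0497, 0.0908]
tcp_rot: [0.998, 0.066, -0.001, -0.001]
contact_force: [0.3, 0.1, -0.9]
opening: 0.267
finger_force: 98.6
```

```bash
cat >> h.py <<'E'
def pin():
    from plant import telemetry
    s=telemetry.get_state(); Q=R.from_quat(s['tcp_rot']); Ci=R.from_euler('z',-CY,degrees=True)
    f=lambda v: (Ci.apply(s['eef_pos']+Q.apply(v)-C)*1000).round(1)
    print('t',round(s['time'],2),'tip',f([.1015,-.0006,-.0025]),'origin',f([.0265,-.0006,-.0025]),'F carr',Ci.apply(s['contact_force']).round(1),'M',Ci.apply(s['wrist_torque']).round(2),'open',round(s['opening'],3))
E
python3 - <<'E'
from h import *
pin(); go(carr(-.152,.084,.0915),7.6)
E
```

```text
t 23.08 tip [-51.3  84.9  93.1] origin [-126.3   84.9   93.3] F carr [ 0.3  0.1 -0.9] M [-0.03  0.    0.  ] open 0.267
t 23.08 now [0.4514 0.0497 0.0908] yaw 7.6 -> shift [ 0.08  0.03 -0.07] turn [-0.07  0.1   0.  ] n 0.0
```

{"api": "arm_command", "payload": {
  "series": [0.5, 0.03, -0.08, 0, 0, 0, 1, 1.2, 0.03, -0.08, 0, 0, 0, 1, 2, 0.03, -0.08, 0, 0, 0, 1, 2.5, 0.03, -0.08, 0, 0, 0, 1, 2.9, 0.03, -0.08, 0, 0, 0, 1, 3.2, 0.03, -0.08, 0, 0, 0, 1, 3.2, 0.03, -0.08, 0, 0, 0, 1]
}}

```text
time: 23.67
eef_pos: [0.4838, 0.0537, 0.0915]
tcp_rot: [0.998, 0.066, -0.001, -0.001]
contact_force: [0.2, 0.0, -1.3]
opening: 0.267
finger_force: 98.6
```

Run:
```python
from h import *
pin()
```

```text
t 23.67 tip [-18.6  84.7  93.8] origin [-93.6  84.7  93.9] F carr [ 0.2 -0.  -1.3] M [-0.05  0.02  0.06] open 0.267
```

No contact so far; the tip is inside the hole. I'll advance.

{"api": "arm_command", "payload": {
  "series": [0.4, 0, 0, 0, 0, 0, 1, 0.8, 0, 0, 0, 0, 0, 1, 1.2, 0, 0, 0, 0, 0, 1, 1.6, 0, 0, 0, 0, 0, 1, 1.6, 0, 0, 0, 0, 0, 1]
}}

```text
time: 24.08
eef_pos: [0.4999, 0.0558, 0.0917]
tcp_rot: [0.998, 0.066, -0.001, -0.0]
contact_force: [0.6, 0.5, -1.0]
opening: 0.267
finger_force: 98.6
```

Run:
```python
from h import *
pin()
```

```text
t 24.08 tip [-2.4 84.6 94.1] origin [-77.4  84.6  94.2] F carr [ 0.7  0.5 -1. ] M [ 0.02  0.03 -0.  ] open 0.267
```

{"api": "arm_command", "payload": {
  "series": [0.6, 0, 0, 0, 0, 0, 1, 1.2, 0, 0, 0, 0, 0, 1, 1.8, 0, 0, 0, 0, 0, 1, 2.4, 0, 0, 0, 0, 0, 1, 3, 0, 0, 0, 0, 0, 1, 3.5, 0, 0, 0, 0, 0, 1, 3.5, 0, 0, 0, 0, 0, 1]
}}

```text
time: 24.67
eef_pos: [0.5349, 0.0605, 0.0916]
tcp_rot: [0.998, 0.066, -0.001, -0.0]
contact_force: [-0.3, -0.3, -0.8]
opening: 0.264
finger_force: 98.6
```

Run:
```python
from h import *
pin()
```

```text
t 24.67 tip [32.9 84.6 94. ] origin [-42.1  84.6  94.1] F carr [-0.4 -0.3 -0.8] M [-0.07 -0.01 -0.02] open 0.264
```

Through both ears without contact. About 16 mm remain.

{"api": "arm_command", "payload": {
  "series": [0.5, 0, 0, 0, 0, 0, 1, 1, 0, 0, 0, 0, 0, 1, 1.3, 0, 0, 0, 0, 0, 1, 1.5, 0, 0, 0, 0, 0, 1, 1.6, 0, 0, 0, 0, 0, 1, 1.6, 0, 0, 0, 0, 0, 1]
}}

```text
time: 25.17
eef_pos: [0.5497, 0.0626, 0.0913]
tcp_rot: [0.998, 0.066, -0.001, -0.001]
contact_force: [-0.2, -0.1, -0.3]
opening: 0.262
finger_force: 98.6
```

{"api": "arm_command", "payload": {
  "series": [0.1, 0, 0, 0, 0, 0, 1, 0.2, 0, 0, 0, 0, 0, 1, 0.3, 0, 0, 0, 0, 0, 1, 0.3, 0, 0, 0, 0, 0, 1]
}}

```text
time: 25.5
eef_pos: [0.5506, 0.0628, 0.0911]
tcp_rot: [0.998, 0.067, -0.004, -0.0]
contact_force: [-5.9, -1.4, 2.7]
opening: 0.268
finger_force: 99.1
```

Run:
```python
from h import *
pin()
```

```text
t 25.5 tip [48.8 84.8 92.8] origin [-26.2  84.8  93.3] F carr [-6.1 -0.6  2.7] M [-0.1   0.98 -0.04] open 0.268
```

{"api": "arm_command", "payload": {
  "series": [0.1, 0, 0, 0, 0, 0, 1, 0.15, 0, 0, 0, 0, 0, 1, 0.15, 0, 0, 0, 0, 0, 1, 0.1, 0, 0, 0, 0, 0, 0.5, 0, 0, 0, 0, 0, 0, 0.45, 0, 0, 0, 0, 0, 0, 0.45, 0, 0, 0, 0, 0, 0, 0.45, 0, 0, 0, 0, 0, 0, 0.45]
}}

```text
time: 26.17
eef_pos: [0.553, 0.063, 0.0917]
tcp_rot: [0.998, 0.066, -0.0, -0.0]
contact_force: [0.3, -1.1, -0.6]
opening: 0.551
finger_force: 0.0
```

{"api": "arm_command", "payload": {
  "series": [-0.3, 0, -1.5, 0, 0, 0, 0.45, -0.3, 0, -4, 0, 0, 0, 0.45, -0.3, 0, -8, 0, 0, 0, 0.45, -2, 0, -12, 0, 0, 0, 0.45, -4, 0, -15, 0, 0, 0, 0.45, -4, 0, -15, 0, 0, 0, 0.45, -4, 0, -15, 0, 0, 0, 0.45, -4, 0, -15, 0, 0, 0, 0.45]
}}

```text
time: 26.83
eef_pos: [0.5131, 0.0576, 0.241]
tcp_rot: [0.998, 0.066, -0.001, -0.001]
contact_force: [0.1, 0.2, -0.3]
opening: 0.554
finger_force: 0.0
```

Run:
```python
from h import *
import pickle
w=cam('wrist'); s=cam('scene'); t=cam('top'); pickle.dump((w,s,t),open('end.pkl','wb')); pin()
# pin silhouette: profile of grey along the pin axis line ahead of/behind the ear, in the wrist image
for x in np.arange(-.084,-.024,.004):
    L=[carr(x,y,.094) for y in np.arange(.065,.106,.004)]
    u=proj(w,L).round().astype(int); print(round(x*1000),[int(w['color'][v,a].mean()) if 0<=v<420 and 0<=a<560 else -1 for a,v in u], u[5].tolist())
```

```text
t 26.98 tip [ 10.4  84.7 241.1] origin [-64.6  84.7 241.5] F carr [-0.1 -0.3 -0.2] M [-0.04  0.03 -0.  ] open 0.549
-84 [206, 205, 203, 205, 206, 121, 119, 119, 124, 200, 207] [286, 192]
-80 [208, 203, 205, 204, 125, 124, 124, 121, 124, 120, 123] [286, 187]
-76 [199, 202, 199, 169, 88, 94, 77, 79, 126, 121, 122] [286, 182]
-72 [203, 208, 87, 86, 51, 53, 89, 91, 93, 122, 122] [286, 177]
-68 [125, 138, 78, 85, 50, 51, 88, 92, 123, 124, 122] [286, 172]
-64 [121, 123, 81, 49, 48, 46, 51, 49, 125, 123, 122] [286, 166]
-60 [121, 127, 88, 91, 86, 92, 98, 95, 123, 120, 121] [286, 161]
-56 [118, 124, 83, 65, 76, 70, 95, 87, 123, 123, 124] [286, 156]
-52 [122, 124, 80, 61, 61, 51, 59, 52, 104, 122, 119] [286, 151]
-48 [126, 209, 84, 90, 88, 92, 92, 91, 112, 123, 125] [286, 146]
-44 [204, 204, 85, 75, 90, 93, 93, 95, 93, 125, 126] [286, 140]
-40 [205, 204, 76, 59, 55, 58, 56, 52, 82, 124, 123] [286, 135]
-36 [151, 157, 86, 193, 193, 90, 91, 88, 73, 122, 122] [286, 130]
-32 [180, 186, 157, 189, 186, 189, 189, 183, 87, 123, 123] [286, 124]
-28 [80, 186, 120, 138, 132, 131, 134, 133, 80, 31, 122] [286, 119]
```

```bash
python3 -c "
from plant import ctrl
print(ctrl.sign_off())"
```

```text
the job is handed in; nothing more can be done
None
```

I laid the long cassette flat and square on the stack, closed the hold-down bar, and pushed the lock pin through until its handle met the ear. The short cassette and the bystanders were not touched, and the job was handed in at about 27 s of robot time.

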